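Make up two painting kits for the workshop

ROBOT

A 7-joint arm with a two-finger parallel gripper is mounted at the origin on the work surface. World frame = base frame: x ahead of the robot, y to its left, z up, the work surface at z = 0. Lengths are in mm, angles in rad, forces in N, time in s.
With the tool pointing down it reaches from about 350 to 900 mm from the base axis. Payload 7.2 kg.
Tool frame: the origin (TCP) lies between the finger pads; the fingertips stand 25 mm ahead of it and the grasp point (between the pads) lies 6 mm ahead of it; z points along the fingers, y is the line along which they close (so a half turn about z gives the same grasp; the last joint's range is limited). The gripper opens to 88 mm and grips with 3 to 60 N. Pads are 20 mm wide; open, the fingers measure 115 mm over their backs; the gripper's body (75 mm by 178 mm) begins 61 mm behind the grasp point.
Start: joints at [1.194, 0.411, -0.013, 1.596, 0.006, 1.134, -0.082], TCP at [189.935, -595.443, 247.653] pointing down, gripper open.
Joint ranges: [-2.95, 2.95], [-0.29, 1.99], [-1.47, 1.44], [0.14, 2.54], [-1.03, 4.17], [0.13, 1.85], [-2.86, 2.86]. Speed limits (rad/s): [2.39, 2.39, 3.01, 3.01, 3.14, 3.14, 3.14].

INTERFACE

Orientations are given as a 3x3 rotation matrix whose columns are the frame's x, y, z axes.
In Python, from station import sensors, vision, manip gives the robot as it stands.
- The arm moves only by the tool play_rows, never from a script. Its argument "plan" is text: rows parted by semicolons, each of 5 numbers parted by spaces: the shift along the tool's x, y, z in mm, then the turn about the tool's z in degrees, then the finger opening in mm, from 0 to 87.8. A call has exactly 5 rows; each row is the pose to reach, as a shift and turn from the pose commanded when the call began, along the tool's axes at that moment; what a row does not reach only later rows make up. A row lasts 1/10 s, in which the tool goes at most 50 mm and 8.59 degrees, less where a joint would pass 70% of its speed; a pose out of reach is approached as far as the arm can. A call with a gripper value outside its range is refused whole. The fingers move at their own pace and stop on an object; "force" is the grip in N (left out, the last holds). Time passes only in rows, so rows that repeat a pose let the fingers close, or fill a call up. It gives the time, the measured TCP pose, the force, the opening and the grip force at its end, in the units of the state.
- sensors.get_state(): the state, without advancing time (a new reading comes with each control period).
- vision.camera(name): name is "scene" or "top" or "wrist"; returns a dict with "img" (480x640x3 uint8, blue, green, red), "depth" (480x640 float32, mm along the optical axis (not along the pixel's ray), 0 where there is no reading), "camera_matrix" (3x3 intrinsics, pixels), "position" and "rotation" of the camera in the world. Camera axes: x right, y down, z forward; pixel columns grow to the right and rows downward; lengths in mm; the calibration is good to about 2 mm. A picture is of the moment at which its call begins.
- manip.hand_in(): hands the job in; it is judged then, once.
The state is a dict: "time_s": time; "q": joint angles; "joint_velocities": joint speeds; "effort": joint torques, N m; "tool_pos": TCP position; "ee_rot": TCP orientation; "wrist_force": force on the tool from outside, world axes, zero at the start; "moment": the same for the moment, N m; "grip_width": finger opening in mm; "finger_force": force on a finger pad.
Only numpy, scipy, OpenCV 4.12 (cv2) and the standard library are available. Lean on these libraries where they do the work, as an engineer would, in place of code of your own. Each camera call takes 0.05 s, during which the arm holds its last target. There are 200 camera calls.

TASK

Make up the two painting kits. The black tray gets the white jar, the red paint and the yellow paint; the white tray gets the terracotta jar and the blue paint. In each tray stand the jar upright on the middle of the large grey disc and each paint pot upright on the middle of a small grey disc of its own (either one will do); leave the green paint and the turquoise paper cup where they are.

Things in the scene. Friction and masses are not known exactly. Their poses are not given: they have to be found in the camera images.
- tray_black: Black serving tray, fixed to the table, 180 mm (its x) by 136 mm (its y), with a 5 mm wide rim 12 mm high round the edge; its floor is 4 mm above the table. Three flat grey discs are marked on the floor: one large disc 76 mm across centred at (-40, 0) mm in the tray's frame, and two small discs 56 mm across centred at (46, 32) and (46, -32) mm. Origin: centre of the underside, z up
- tray_white: White serving tray, fixed to the table, 180 mm (its x) by 136 mm (its y), with a 5 mm wide rim 12 mm high round the edge; its floor is 4 mm above the table. Three flat grey discs are marked on the floor: one large disc 76 mm across centred at (-40, 0) mm in the tray's frame, and two small discs 56 mm across centred at (46, 32) and (46, -32) mm. Origin: centre of the underside, z up
- jar_white: White ceramic open jar to be painted, an upright straight-sided hollow cylinder 56 mm across outside and 66 mm high with 4 mm walls, about 180 g, loose. Origin: centre of the underside, z up
- jar_terracotta: Terracotta (orange-brown) open jar to be painted, an upright straight-sided hollow cylinder 56 mm across outside and 66 mm high with 4 mm walls, about 180 g, loose. Origin: centre of the underside, z up
- paint_red: Red paint pot, an upright plain cylinder 36 mm across and 44 mm high, about 60 g, loose. Body and lid are red. Origin: centre of the underside, z up
- paint_yellow: Yellow paint pot, an upright plain cylinder 36 mm across and 44 mm high, about 60 g, loose. Body and lid are yellow. Origin: centre of the underside, z up
- paint_blue: Blue paint pot, an upright plain cylinder 36 mm across and 44 mm high, about 60 g, loose. Body and lid are blue. Origin: centre of the underside, z up
- paint_green: Green paint pot, an upright plain cylinder 36 mm across and 44 mm high, about 60 g, loose. Body and lid are green. Origin: centre of the underside, z up. It stands among the stock but belongs to no kit: leave it
- paper_cup: Light turquoise paper cup standing loose just beyond the stock, empty, about 50 g, 75 mm high, 46 mm across at the foot and 60 mm at the rim; leave it. Origin: centre of the underside, z up
Mind the look-alikes: they are no part of the job. Several things have the shape of the paint_blue; the one meant has the colours described above.

How it is judged:
By the outcome, as a careful person would: the job done as asked, in the order asked, and still so for the second after the job is handed in, with the robot touching nothing.
It also fails if it takes over 131 s, if anything falls off the work surface, if the arm or the gripper's body presses on something with over 40 N, if the wrist force passes 120 N, or if a joint passes its speed limit or range.

## Working session

There is one attempt and no reset: what is moved stays moved. The work goes in short steps, Python scripts to look and compute and a tool call to move; the robot and the scene stay as the last step left them, time stands still between calls to the robot, and variables do not carry over. Pictures are saved under pics/ and viewed, at most 14 in all, crops included, and the job is handed in when it is done.

Besides the shell and the picture viewer there is one more tool, called after "Request:" as a command line: name --argument value ..., lists and objects as JSON in quotes. play_rows: Moves the arm, as the interface text tells. Its arguments: {"type":"object","properties":{"plan":{"type":"string"},"force":{"type":"number"}},"required":["plan"]}

```bash
mkdir -p pics; ls; python3 - <<'E'
from station import sensors, vision
import cv2,numpy as np
s=sensors.get_state(); print(s['time_s'],s['tool_pos'],np.round(s['ee_rot'],3),s['grip_width'])
for n in ['scene','top']:
    c=vision.camera(n); cv2.imwrite(f'pics/{n}0.png',c['img']); np.savez(f'pics/{n}0.npz',**c)
    print(n,c['position'],np.round(c['rotation'],3),c['camera_matrix'])
E
```

```text
pics
0.0 [ 189.76690011 -594.99021768  246.81099825] [[ 0.953  0.304 -0.001]
 [ 0.304 -0.953  0.002]
 [-0.    -0.002 -1.   ]] 88.07622521130742
scene [1095.45712842   81.33911461  881.55771515] [[-0.133  0.834 -0.536]
 [ 0.991  0.109 -0.077]
 [-0.005 -0.541 -0.841]] [[619.72693379   0.         320.52744977]
 [  0.         619.72693379 249.60570927]
 [  0.           0.           1.        ]]
top [449.58714363 -14.11901406 947.93336575] [[ 0.029 -0.992  0.122]
 [-1.    -0.029 -0.003]
 [ 0.007 -0.122 -0.992]] [[571.27761749   0.         323.73634507]
 [  0.         571.27761749 240.60515263]
 [  0.           0.           1.        ]]
```

View pics/scene0.png

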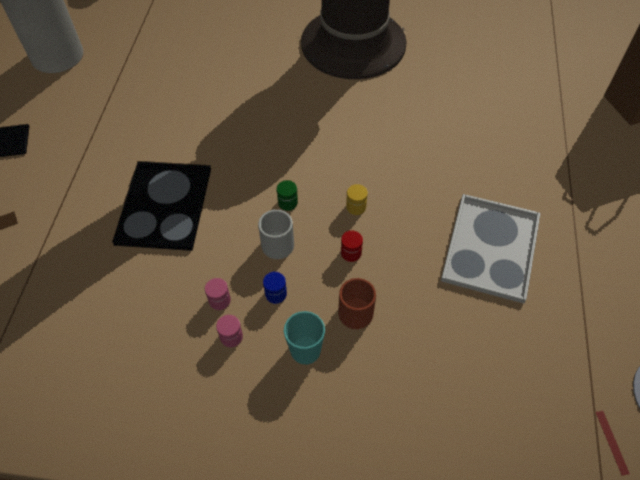

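View pics/top0.png

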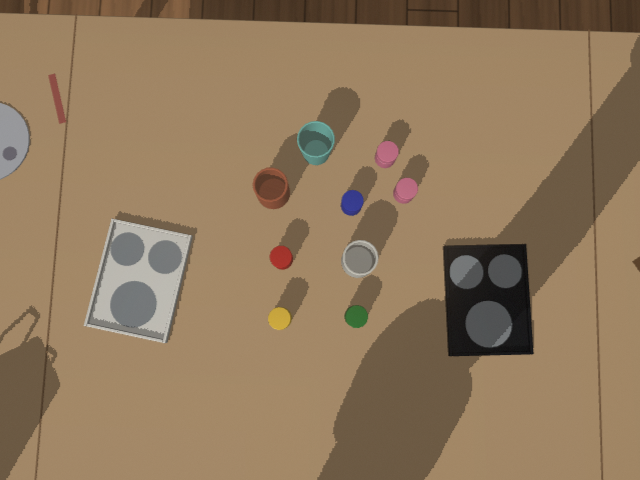

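The top view shows the white jar (360,259), red (281,258), yellow (279,319), terracotta (271,188), blue (352,203), green (356,316) and the cup (316,144). Two pink pots are decoys. The black tray's discs are at (489,324), (466,272) and (505,271); the white tray's are at (133,304), (127,249) and (165,257). The scene view shows the same things.

```bash
cat > h.py <<'E'
import numpy as np,cv2
def cloud(c):
    K=c['camera_matrix'];d=c['depth'];v,u=np.mgrid[0:480,0:640]
    p=np.stack([(u-K[0,2])/K[0,0]*d,(v-K[1,2])/K[1,1]*d,d],-1)
    w=p@c['rotation'].T+c['position']; w[d<=0]=np.nan
    return w
def top_obj(W,u,v,r=42):
    s=W[v-3:v+4,u-3:u+4].reshape(-1,3); s=np.nanmedian(s,0)
    m=np.hypot(W[...,0]-s[0],W[...,1]-s[1])<r
    P=W[m]; zt=np.percentile(P[P[:,2]>25][:,2],95); Q=P[abs(P[:,2]-zt)<4]
    (x,y),rad=cv2.minEnclosingCircle(Q[:,:2].astype(np.float32))
    return np.round([x,y,zt,2*rad],1)
def ray(c,u,v,z):
    K=c['camera_matrix'];d=c['rotation']@[(u-K[0,2])/K[0,0],(v-K[1,2])/K[1,1],1]
    return np.round(c['position']+d*(z-c['position'][2])/d[2],1)
E
python3 - <<'E'
from h import *
px={'top':dict(jw=(360,259),red=(281,258),yel=(279,319),jt=(271,188),blue=(352,203),green=(356,316),cup=(316,144),p1=(387,154),p2=(405,189)),
'scene':dict(jw=(277,230),red=(352,241),yel=(357,193),jt=(357,298),blue=(275,283),green=(287,189),cup=(304,335))}
dp={'top':dict(bL=(489,324),b1=(466,272),b2=(505,271),wL=(133,304),w1=(127,249),w2=(165,257)),
'scene':dict(bL=(169,187),b1=(177,227),b2=(140,224),wL=(496,227),w1=(507,273),w2=(468,263))}
for n in px:
    c=dict(np.load(f'pics/{n}0.npz')); W=cloud(c); print(n)
    for k,(u,v) in px[n].items(): print(k,top_obj(W,u,v))
    for k,(u,v) in dp[n].items(): print(k,ray(c,u,v,4),np.round(np.nanmedian(W[v-4:v+5,u-4:u+5].reshape(-1,3),0),1))
E
```

```text
top
jw [534.1 -74.1  68.6  55.7]
red [534.1  51.1  46.9  35.4]
yel [436.9  49.5  47.   35.3]
jt [645.3  70.4  68.   55.7]
blue [628.2 -60.6  46.7  35.4]
green [443.4 -71.6  47.1  35.5]
cup [718.3   1.1  76.4  59.9]
p1 [ 711.3 -116.7   46.8   35.5]
p2 [ 650.6 -148.1   46.4   35.9]
bL [ 436.4 -292.1    4. ] [ 436.4 -291.8    5.3]
b1 [ 520.6 -254.5    4. ] [ 520.5 -254.3    4.7]
b2 [ 524.2 -319.3    4. ] [ 524.  -319.4    4.9]
wL [452.1 291.9   4. ] [452.1 291.3   4.7]
w1 [542.3 308.2   4. ] [542.2 307.9   4.9]
w2 [530.8 244.5   4. ] [530.9 244.3   4.9]
scene
jw [533.6 -73.1  66.2  55.8]
red [535.   51.7  45.8  37. ]
yel [437.9  51.3  45.8  36.6]
jt [645.1  71.8  66.3  55.5]
blue [629.3 -59.3  45.5  36.5]
green [445.4 -69.5  45.7  38.5]
cup [717.6   1.9  75.2  59.5]
bL [ 438.9 -287.5    4. ] [ 438.3 -287.     4.2]
b1 [ 522.7 -250.5    4. ] [ 522.5 -250.1    3.5]
b2 [ 524.8 -315.8    4. ] [ 524.8 -316.     3.7]
wL [451.4 294.7   4. ] [451.5 294.9   3.9]
w1 [542.  310.9   4. ] [542.4 310.8   4.5]
w2 [530.9 247.4   4. ] [531.1 247.4   3.5]
```

Request:
play_rows --plan "35 -28 0 6 87; 73 -58 0 12 87; 111 -88 0 17.7 87; 149 -119 0 17.7 87; 187 -151 0 17.7 87" --force 15

```text
time_s: 0.6
tool_pos: [322.9, -392.9, 247.4]
ee_rot: [[1.0, -0.0, -0.0], [-0.0, -1.0, 0.0], [-0.0, -0.0, -1.0]]
wrist_force: [0.7, -0.5, 0.3]
grip_width: 86.8
finger_force: 0.0
```

Request:
play_rows --plan "26 -40 0 0 87; 53 -80 0 0 87; 80 -120 0 0 87; 106 -160 0 0 87; 132 -200 10 0 87"

```text
time_s: 1.1
tool_pos: [455.5, -193.2, 238.5]
ee_rot: [[1.0, -0.0, 0.002], [-0.0, -1.0, -0.001], [0.002, 0.001, -1.0]]
wrist_force: [0.8, -1.2, -0.3]
grip_width: 86.8
finger_force: 0.0
```

```bash
cat > look.py <<'E'
import sys
from h import *
from station import sensors, vision
def look(tag):
    s=sensors.get_state();c=vision.camera('wrist');np.savez(f'pics/{tag}.npz',**c);cv2.imwrite(f'pics/{tag}.png',c['img'])
    print(s['time_s'],np.round(s['tool_pos'],1),'cam',np.round(c['position'],1)); print(np.round(c['rotation'],2).tolist())
    return c
if __name__=='__main__': look(sys.argv[1])
E
python3 look.py w1
```

```text
1.1 [ 455.5 -193.2  238.5] cam [ 532.  -193.   375.7]
[[0.0, -0.96, -0.28], [-1.0, -0.0, -0.0], [0.0, 0.28, -0.96]]
```

View pics/w1.png

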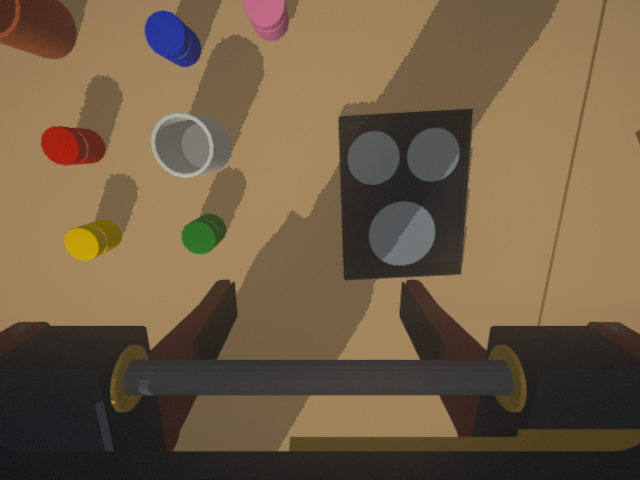

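The wrist view shows all of the black tray, with discs at (402,233), (373,158) and (433,155). It also shows the white jar's rim at (184,145), red's lid (60,146), yellow's (83,242) and blue's (168,37).

```bash
python3 - <<'E'
from h import *
c=dict(np.load('pics/w1.npz'));W=cloud(c)
# disc centres by brightness mask inside tray
hsv=cv2.cvtColor(c['img'],cv2.COLOR_BGR2HSV)
m=((hsv[...,2]>70)&(hsv[...,1]<70)).astype(np.uint8);m=cv2.morphologyEx(m,cv2.MORPH_OPEN,np.ones((3,3)))
n,l,st,ce=cv2.connectedComponentsWithStats(m)
for i in range(1,n):
    if st[i,4]>800 and 330<ce[i][0]<480 and ce[i][1]<280:
        cn,_=cv2.findContours((l==i).astype(np.uint8),0,1);(x,y),ax,an=cv2.fitEllipse(cv2.convexHull(max(cn,key=len)))
        print('disc',st[i,4],round(x,1),round(y,1),ray(c,x,y,4),W[int(y),int(x)].round(1))
for k,u,v in [('jw',200,160),('yel',83,242),('red',60,146),('blue',168,37)]: print(k,top_obj(W,u,v))
print(ray(c,184,145,66))
E
```

```text
disc 2208 433.0 154.4 [ 525.5 -316.4    4. ] [ 525.9 -316.4    3.8]
disc 2174 372.9 157.5 [ 522.3 -252.1    4. ] [ 522.8 -250.9    5.4]
disc 3352 401.8 233.3 [ 438.3 -289.1    4. ] [ 438.8 -288.1    4.3]
jw [534.3 -72.2  66.8  56.1]
yel [437.3  51.5  45.2  37.2]
red [534.   52.8  45.4  36.7]
blue [627.4 -59.1  45.4  36.5]
[534.5 -74.3  66. ]
```

Request:
play_rows --plan "16 -24 24 0 87; 32 -48 48 0 87; 48 -72 72 0 87; 64 -96 95 0 87; 78.5 -120 118 0 87"

```text
time_s: 1.65
tool_pos: [533.0, -74.1, 118.4]
ee_rot: [[1.0, -0.0, -0.001], [-0.0, -1.0, 0.0], [-0.001, -0.0, -1.0]]
wrist_force: [-1.0, 0.3, -0.2]
grip_width: 86.9
finger_force: 0.0
```

Request:
play_rows --plan "0 0 25 0 87; 0 0 50 0 87; 0 0 70 0 87; 0 0 70 0 50; 0 0 70 0 50" --force 15

```text
time_s: 2.15
tool_pos: [532.5, -74.9, 49.6]
ee_rot: [[1.0, -0.0, -0.001], [-0.0, -1.0, 0.0], [-0.001, -0.0, -1.0]]
wrist_force: [0.2, 0.5, 0.5]
grip_width: 74.4
finger_force: 0.0
```

Request:
play_rows --plan "0 0 0 0 50; 0 0 0 0 50; 0 0 0 0 50; 0 0 -15 0 50; 0 0 -40 0 50"

```text
time_s: 2.65
tool_pos: [531.5, -74.8, 89.1]
ee_rot: [[1.0, -0.0, -0.003], [-0.0, -1.0, 0.0], [-0.003, -0.0, -1.0]]
wrist_force: [0.7, -0.2, -0.6]
grip_width: 55.1
finger_force: 15.0
```

Request:
play_rows --plan "-12 30 -20 0 50; -32 72 -30 0 50; -52 116 -30 0 50; -72 160 -30 0 50; -90 200 -30 0 50"

```text
time_s: 3.15
tool_pos: [441.3, -276.9, 120.3]
ee_rot: [[1.0, -0.001, 0.001], [-0.001, -1.0, -0.001], [0.001, 0.001, -1.0]]
wrist_force: [-0.1, -1.2, -1.3]
grip_width: 55.2
finger_force: 15.0
```

Request:
play_rows --plan "-4 12 20 0 50; -5 15 40 0 50; -5 15 45 0 50; -5 15 45 0 50; -5 15 45 0 50"

```text
time_s: 3.65
tool_pos: [438.4, -289.2, 75.4]
ee_rot: [[1.0, 0.001, 0.001], [0.001, -1.0, -0.0], [0.001, 0.0, -1.0]]
wrist_force: [0.8, -0.3, -1.5]
grip_width: 54.7
finger_force: 15.0
```

```bash
python3 look.py w2; python3 - <<'E'
from station import sensors
s=sensors.get_state();print(s['tool_pos'],s['grip_width'],s['finger_force'],s['wrist_force'])
E
```

```text
3.65 [ 438.4 -289.2   75.4] cam [ 515.1 -289.   212.5]
[[0.0, -0.96, -0.28], [-1.0, -0.0, 0.0], [-0.0, 0.28, -0.96]]
[ 438.59790374 -289.29890992   75.56764297] 55.31688060937292 14.99977336730808 [ 0.74594421  0.81151429 -2.23808267]
```

View pics/w2.png

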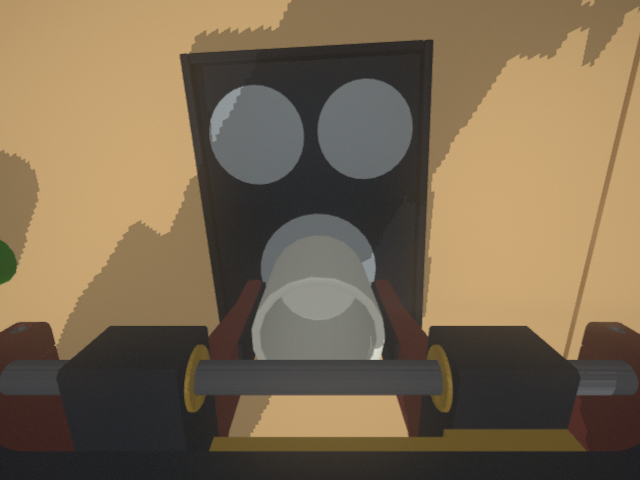

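The jar is held upright over the large disc. Its rim runs x 253–385, centre about (319,337), and the small discs are at (257,134) and (365,128).

```bash
python3 - <<'E'
from h import *
c=dict(np.load('pics/w2.npz'));W=cloud(c)
for y in (280,300): print(W[y,319].round(1))
# rim points z about 92
m=(abs(W[...,2]-92)<2.5)&(np.hypot(W[...,0]-438,W[...,1]+289)<33)
P=W[m];print(len(P),P.min(0),P.max(0)); print(cv2.minEnclosingCircle(P[:,:2].astype(np.float32)))
print(ray(c,319,337,92),[ray(c,u,v,4) for u,v in((257,134),(365,128))])
E
```

```text
[ 466.1 -289.5   92.3]
[ 427.8 -289.7   29.8]
2337 [ 428.99205745 -319.99067325   89.50230164] [ 467.11627912 -257.84254327   94.47236304]
((444.9370422363281, -288.9555969238281), 31.335121154785156)
[ 441.  -289.5   92. ] [array([ 522.8, -252.8,    4. ]), array([ 526.2, -316.6,    4. ])]
```

Request:
play_rows --plan "-0.5 0 10 0 50; -0.5 0 18 0 50; -0.5 0 21.5 0 50; -0.5 0 21.5 0 50; -0.5 0 21.5 0 50"

```text
time_s: 4.2
tool_pos: [437.6, -289.5, 53.2]
ee_rot: [[1.0, 0.001, 0.0], [0.001, -1.0, -0.0], [0.0, 0.0, -1.0]]
wrist_force: [-0.4, 0.9, 3.9]
grip_width: 55.3
finger_force: 15.0
```

Request:
play_rows --plan "0 0 0 0 70; 0 0 0 0 70; 0 0 0 0 75; 0 0 -30 0 75; 0 0 -70 0 75"

```text
time_s: 4.7
tool_pos: [435.8, -289.0, 122.1]
ee_rot: [[1.0, -0.0, -0.004], [-0.0, -1.0, 0.003], [-0.004, -0.003, -1.0]]
wrist_force: [0.9, -0.2, -0.2]
grip_width: 74.7
finger_force: 0.0
```

Request:
play_rows --plan "13 -45 0 0 65; 26 -90 0 0 65; 39 -135 0 0 65; 52 -180 0 0 65; 65 -225 0 0 65"

```text
time_s: 5.2
tool_pos: [502.4, -63.2, 123.2]
ee_rot: [[1.0, -0.001, 0.0], [-0.001, -1.0, -0.0], [0.0, 0.0, -1.0]]
wrist_force: [0.6, -0.1, 1.1]
grip_width: 65.0
finger_force: 0.0
```

Request:
play_rows --plan "13 -45 0 0 65; 26 -90 0 0 65; 32 -115 5 0 65; 32 -115 25 0 65; 32 -115 35 0 65"

```text
time_s: 5.7
tool_pos: [533.6, 51.1, 86.8]
ee_rot: [[1.0, 0.002, -0.001], [0.002, -1.0, -0.0], [-0.001, 0.0, -1.0]]
wrist_force: [0.4, -0.8, -0.1]
grip_width: 65.0
finger_force: 0.0
```

Request:
play_rows --plan "0.5 0 25 0 65; 0.5 0 45 0 65; 0.5 0 51 0 65; 0.5 0 51 0 30; 0.5 0 51 0 30" --force 12

```text
time_s: 6.2
tool_pos: [535.2, 49.8, 37.8]
ee_rot: [[1.0, -0.001, 0.001], [-0.001, -1.0, -0.0], [0.001, 0.0, -1.0]]
wrist_force: [-0.7, 0.2, 0.6]
grip_width: 52.8
finger_force: 0.0
```

Request:
play_rows --plan "0 0 0 0 30; 0 0 0 0 30; 0 0 0 0 30; 0 0 0 0 30; 0 0 -20 0 30"

```text
time_s: 6.7
tool_pos: [533.3, 50.0, 55.8]
ee_rot: [[1.0, 0.0, -0.003], [0.0, -1.0, -0.001], [-0.003, 0.001, -1.0]]
wrist_force: [0.5, -0.6, -0.8]
grip_width: 35.5
finger_force: 12.0
```

Request:
play_rows --plan "0 20 -30 0 30; -2 65 -45 0 30; -4 112 -45 0 30; -6 160 -45 0 30; -8 207 -45 0 30"

```text
time_s: 7.2
tool_pos: [526.4, -158.7, 102.6]
ee_rot: [[1.0, 0.0, 0.001], [0.0, -1.0, -0.0], [0.001, 0.0, -1.0]]
wrist_force: [1.3, 0.3, 0.0]
grip_width: 36.1
finger_force: 12.0
```

Request:
play_rows --plan "-2 45 0 0 30; -3 80 10 0 30; -3.5 95 20 0 30; -3.5 95 30 0 30; -3.5 95 30 0 30"

```text
time_s: 7.7
tool_pos: [522.4, -249.4, 70.4]
ee_rot: [[1.0, 0.001, -0.003], [0.001, -1.0, 0.002], [-0.003, -0.002, -1.0]]
wrist_force: [-0.7, 0.6, -0.7]
grip_width: 35.7
finger_force: 12.0
```

```bash
python3 look.py w3; python3 - <<'E'
from station import sensors
from h import *
s=sensors.get_state();print(s['tool_pos'],s['grip_width'],s['wrist_force'])
c=dict(np.load('pics/w3.npz'));W=cloud(c);t=s['tool_pos']
m=(W[...,2]<t[2]+10)&(W[...,2]>t[2]-2)&(np.hypot(W[...,0]-t[0],W[...,1]-t[1])<21)&(c['img'][...,2]>2*c['img'][...,1]+20)
P=W[m];print(len(P),P.min(0),P.max(0),cv2.minEnclosingCircle(P[:,:2].astype(np.float32)))
m=(np.hypot(W[...,0]-438,W[...,1]+289)<33)&(W[...,2]>66);P=W[m];print(len(P),P.max(0),P.min(0),cv2.minEnclosingCircle(P[:,:2].astype(np.float32)) if len(P) else 0)
E
```

```text
7.7 [ 522.4 -249.4   70.4] cam [ 599.6 -249.6  207.2]
[[0.0, -0.96, -0.28], [-1.0, -0.0, 0.0], [-0.0, 0.28, -0.96]]
[ 523.0770738  -248.90300885   71.17479471] 35.93022939285482 [-0.07022416 -1.10365931 -0.59045264]
4664 [ 506.11068348 -267.13066327   69.18478721] [ 539.51665417 -231.55191503   78.27310985] ((521.589111328125, -250.1768798828125), 18.818235397338867)
253 [ 464.15755518 -265.79690096   70.79628466] [ 453.51572309 -279.15269286   66.00063281] ((458.8366394042969, -272.0611877441406), 8.21919059753418)
```

View pics/w3.png

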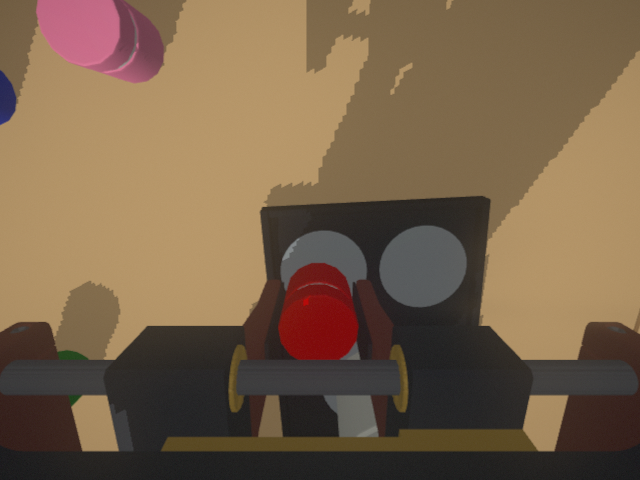

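Red is held upright over the near disc, lid at (318,325), about 3 mm short of the middle in −y. The free disc is at (423,266).

Request:
play_rows --plan "0.5 2 10 0 30; 0.5 3 20 0 30; 0.5 3 28 0 30; 0.5 3 29.5 0 30; 0.5 3 29.5 0 30"

```text
time_s: 8.25
tool_pos: [523.6, -254.2, 42.2]
ee_rot: [[1.0, 0.0, -0.001], [0.0, -1.0, 0.0], [-0.001, -0.0, -1.0]]
wrist_force: [-0.0, 0.5, -0.7]
grip_width: 35.7
finger_force: 12.0
```

Request:
play_rows --plan "0 0 0 0 48; 0 0 0 0 48; 0 0 0 0 48; 0 0 -15 0 48; 0 0 -50 0 48"

```text
time_s: 8.75
tool_pos: [522.0, -254.1, 91.5]
ee_rot: [[1.0, 0.0, -0.005], [0.0, -1.0, 0.002], [-0.005, -0.002, -1.0]]
wrist_force: [0.5, 0.2, 0.9]
grip_width: 48.1
finger_force: 0.0
```

Request:
play_rows --plan "-8 -30 -25 0 65; -21 -75 -30 0 65; -34 -120 -30 0 65; -47 -165 -30 0 65; -60 -212 -30 0 65"

```text
time_s: 9.25
tool_pos: [463.4, -41.5, 124.0]
ee_rot: [[1.0, -0.001, 0.002], [-0.001, -1.0, -0.001], [0.002, 0.001, -1.0]]
wrist_force: [0.6, 0.5, -0.0]
grip_width: 65.0
finger_force: 0.0
```

Request:
play_rows --plan "-12 -45 0 0 65; -24 -84 10 0 65; -25 -92 30 0 65; -25 -92 40 0 65; -25 -92 40 0 65"

```text
time_s: 9.75
tool_pos: [438.3, 48.6, 82.2]
ee_rot: [[1.0, -0.0, -0.002], [-0.0, -1.0, -0.001], [-0.002, 0.001, -1.0]]
wrist_force: [0.4, 0.1, -0.1]
grip_width: 64.8
finger_force: 0.0
```

Request:
play_rows --plan "-0.5 -2 20 0 65; -0.5 -2 40 0 65; -0.5 -2 46 0 65; -0.5 -2 46 0 30; -0.5 -2 46 0 30"

```text
time_s: 10.25
tool_pos: [438.9, 50.7, 37.4]
ee_rot: [[1.0, -0.001, 0.001], [-0.001, -1.0, -0.0], [0.001, 0.0, -1.0]]
wrist_force: [-0.7, 0.1, -0.6]
grip_width: 52.4
finger_force: 0.0
```

Request:
play_rows --plan "0 0 0 0 30; 0 0 0 0 30; 0 0 0 0 30; 0 0 0 0 30; 0 0 -20 0 30"

```text
time_s: 10.75
tool_pos: [437.0, 51.0, 55.6]
ee_rot: [[1.0, 0.0, -0.003], [0.0, -1.0, -0.0], [-0.003, 0.0, -1.0]]
wrist_force: [-0.7, -0.2, -0.1]
grip_width: 35.6
finger_force: 12.0
```

Request:
play_rows --plan "6 20 -40 0 30; 17 65 -60 0 30; 28 111 -60 0 30; 39 158 -60 0 30; 50 205 -60 0 30"

```text
time_s: 11.25
tool_pos: [488.4, -155.7, 117.2]
ee_rot: [[1.0, 0.0, 0.001], [0.0, -1.0, -0.0], [0.001, 0.0, -1.0]]
wrist_force: [0.7, -0.1, -0.4]
grip_width: 35.6
finger_force: 12.0
```

Request:
play_rows --plan "11 46 0 0 30; 22 92 0 0 30; 33 138 0 0 30; 37.5 163 20 0 30; 37.5 163 40 0 30"

```text
time_s: 11.75
tool_pos: [525.4, -322.4, 76.3]
ee_rot: [[1.0, -0.006, 0.001], [-0.006, -1.0, -0.003], [0.001, 0.003, -1.0]]
wrist_force: [-0.0, -0.1, -1.8]
grip_width: 35.9
finger_force: 12.0
```

```bash
python3 look.py w4; python3 - <<'E'
from station import sensors
from h import *
s=sensors.get_state();print(s['tool_pos'],s['grip_width'],s['wrist_force'])
c=dict(np.load('pics/w4.npz'));W=cloud(c);t=s['tool_pos'];I=c['img'].astype(int)
m=(W[...,2]<t[2]+10)&(W[...,2]>t[2]-2)&(np.hypot(W[...,0]-t[0],W[...,1]-t[1])<21)&(I[...,1]>2*I[...,0]+20)
P=W[m];print(len(P),P.min(0),P.max(0))
m=(np.hypot(W[...,0]-522,W[...,1]+252)<25)&(W[...,2]>45)&(W[...,2]<55)&(I[...,2]>2*I[...,1]+20);P=W[m];print(len(P),P.min(0),P.max(0),cv2.minEnclosingCircle(P[:,:2].astype(np.float32)))
E
```

```text
11.75 [ 525.4 -322.4   76.3] cam [ 602.  -322.3  213.4]
[[-0.01, -0.96, -0.28], [-1.0, 0.01, -0.0], [0.0, 0.28, -0.96]]
[ 523.41567872 -318.60935014   72.47320841] 35.69574393485036 [-1.06631453  0.76908232 -1.93989503]
1904 [ 509.53344085 -339.50963651   70.54402594] [ 541.809092   -304.16220798   82.47311946]
3029 [ 507.715853   -271.93859645   45.01771139] [ 540.35329473 -236.25064075   50.71456397] ((522.7549438476562, -254.2353515625), 17.985090255737305)
```

View pics/w4.png

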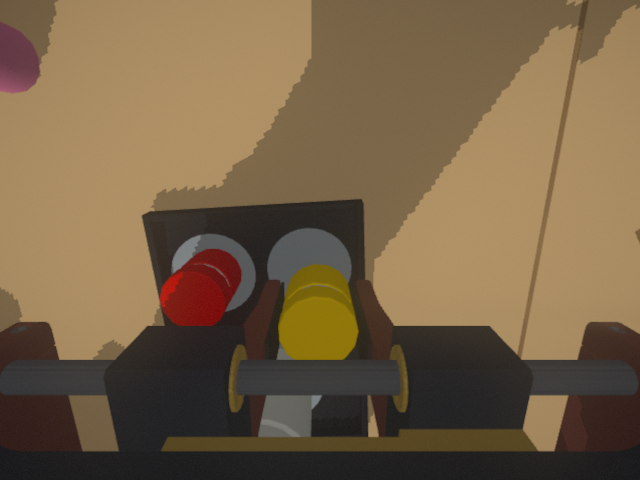

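Yellow is held upright over the free disc. Red stands on its disc at (213,273), within about 2 mm of the middle.

Request:
play_rows --plan "1.5 -1.5 10 0 30; 1.5 -1.5 20 0 30; 1.5 -1.5 28 0 30; 1.5 -1.5 31 0 30; 1.5 -1.5 31 0 30"

```text
time_s: 12.3
tool_pos: [527.2, -314.8, 45.5]
ee_rot: [[1.0, 0.001, -0.0], [0.001, -1.0, 0.0], [-0.0, -0.0, -1.0]]
wrist_force: [-0.4, 0.1, -1.1]
grip_width: 35.7
finger_force: 12.0
```

Request:
play_rows --plan "-1.2 1.5 2 0 30; -1.2 1.5 4 0 30; -1.2 1.5 4 0 30; -1.2 1.5 4 0 30; -1.2 1.5 4 0 30"

```text
time_s: 12.8
tool_pos: [526.1, -316.8, 41.8]
ee_rot: [[1.0, -0.0, 0.0], [-0.0, -1.0, -0.0], [0.0, 0.0, -1.0]]
wrist_force: [-0.6, 0.4, -0.6]
grip_width: 35.8
finger_force: 12.0
```

Request:
play_rows --plan "0 0 0.5 0 48; 0 0 0.5 0 48; 0 0 0.5 0 48; 0 0 -15 0 48; 0 0 -50 0 48"

```text
time_s: 13.3
tool_pos: [524.4, -315.9, 90.4]
ee_rot: [[1.0, 0.0, -0.004], [0.0, -1.0, 0.003], [-0.004, -0.003, -1.0]]
wrist_force: [0.6, -0.1, 0.3]
grip_width: 48.1
finger_force: 0.0
```

Request:
play_rows --plan "10 -32 -30 0 87; 24 -76 -40 0 87; 38 -121 -40 0 87; 52 -166 -40 0 87; 65 -211 -40 0 87"

```text
time_s: 13.8
tool_pos: [591.8, -104.2, 133.4]
ee_rot: [[1.0, -0.0, 0.002], [-0.0, -1.0, -0.0], [0.002, 0.0, -1.0]]
wrist_force: [0.7, -1.0, -0.7]
grip_width: 84.3
finger_force: 0.0
```

Request:
play_rows --plan "13 -45 0 0 87; 26 -90 0 0 87; 39 -133 0 0 87; 54 -176 0 0 87; 54 -176 0 0 87"

```text
time_s: 14.3
tool_pos: [645.9, 79.6, 133.3]
ee_rot: [[1.0, 0.009, 0.002], [0.009, -1.0, 0.005], [0.002, -0.005, -1.0]]
wrist_force: [-0.1, 0.7, -0.0]
grip_width: 87.4
finger_force: 0.0
```

```bash
python3 look.py w5; python3 - <<'E'
from station import sensors,vision
from h import *
s=sensors.get_state();print(s['tool_pos'])
c=vision.camera('top');W=cloud(c);np.savez('pics/top5.npz',**c);cv2.imwrite('pics/top5.png',c['img'])
for k,u,v in [('jw',488,318),('red',466,268),('yel',505,268)]: print(k,top_obj(W,u,v))
E
```

```text
14.3 [645.9  79.6 133.3] cam [722.4  79.7 270.5]
[[0.01, -0.96, -0.28], [-1.0, -0.01, 0.0], [-0.01, 0.28, -0.96]]
[645.38341934  75.18704838 132.84426843]
jw [ 437.6 -289.9   71.8   56.4]
red [ 522.5 -255.1   50.9   35.5]
yel [ 523.3 -299.2   50.8   72.2]
```

View pics/w5.png

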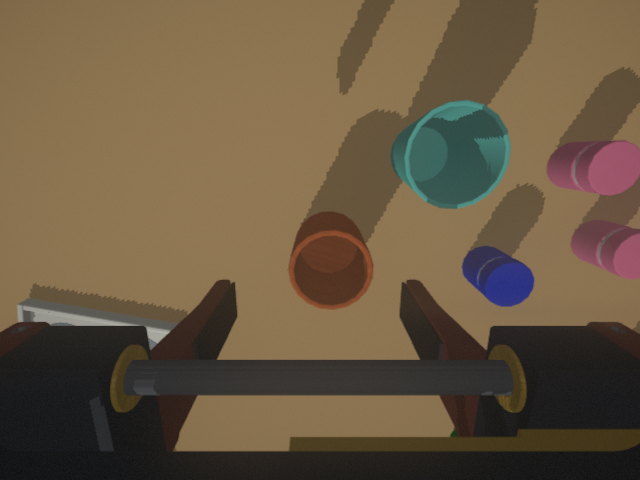

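View pics/top5.png

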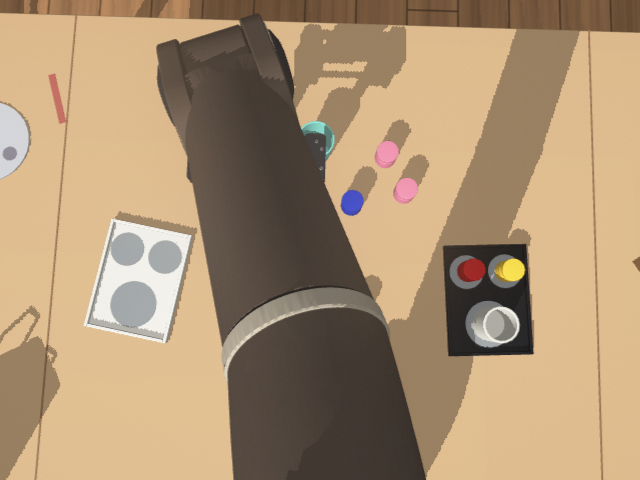

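The wrist view shows the terracotta rim centred at (331,270), between the open fingers, with blue's lid at (512,284). In the top view the jar and both pots stand on the three black-tray discs.

```bash
python3 - <<'E'
from station import sensors
from h import *
c=dict(np.load('pics/w5.npz'));W=cloud(c);print(ray(c,331,270,66),top_obj(W,331,303,60),top_obj(W,512,284,25))
W=cloud(dict(np.load('pics/top5.npz')))
print('yel',top_obj(W,512,270,22),'red',top_obj(W,473,270,22))
print(sensors.get_state()['tool_pos'])
E
```

```text
[646.4  71.7  66. ] [667.1  71.6 226.   77.2] [628.7 -58.9  44.8  36.8]
yel [ 523.7 -317.4   50.8   35.9] red [ 522.5 -255.1   50.9   35.5]
[645.17349399  71.85032491 132.51542917]
```

Request:
play_rows --plan "0.3 0 30 0 87; 0.3 0 60 0 87; 0.3 0 82 0 87; 0.3 0 82 0 87; 0.3 0 82 0 50" --force 15

```text
time_s: 14.9
tool_pos: [645.5, 68.6, 50.4]
ee_rot: [[1.0, -0.002, -0.0], [-0.002, -1.0, -0.001], [-0.0, 0.001, -1.0]]
wrist_force: [-0.3, -0.7, 1.5]
grip_width: 82.1
finger_force: 0.0
```

Request:
play_rows --plan "0 0 0 0 50; 0 0 0 0 50; 0 0 0 0 50; 0 0 0 0 50; 0 0 0 0 50"

```text
time_s: 15.4
tool_pos: [646.0, 70.4, 50.9]
ee_rot: [[1.0, -0.0, 0.002], [-0.0, -1.0, 0.0], [0.002, -0.0, -1.0]]
wrist_force: [-1.5, -0.0, 6.8]
grip_width: 56.7
finger_force: 15.0
```

Request:
play_rows --plan "0 0 -20 0 50; -10 -12 -50 0 50; -38 -43 -70 0 50; -68 -78 -70 0 50; -98 -113 -70 0 50"

```text
time_s: 15.9
tool_pos: [546.6, 184.0, 120.4]
ee_rot: [[1.0, -0.001, 0.001], [-0.001, -1.0, 0.0], [0.001, -0.0, -1.0]]
wrist_force: [0.5, 0.7, -1.0]
grip_width: 56.4
finger_force: 15.0
```

Request:
play_rows --plan "-30 -35 0 0 50; -60 -70 0 0 50; -88 -102 10 0 50; -96 -110 25 0 50; -96 -110 35 0 50"

```text
time_s: 16.4
tool_pos: [449.2, 295.1, 84.1]
ee_rot: [[1.0, 0.005, -0.001], [0.005, -1.0, 0.0], [-0.001, -0.0, -1.0]]
wrist_force: [0.8, -0.5, -1.5]
grip_width: 56.8
finger_force: 15.0
```

Request:
play_rows --plan "0 0 5 0 50; 0 0 5 0 50; 0 0 5 0 50; 0 0 5 0 50; 0 0 5 0 50"

```text
time_s: 16.9
tool_pos: [452.1, 292.8, 80.0]
ee_rot: [[1.0, -0.001, 0.001], [-0.001, -1.0, 0.0], [0.001, -0.0, -1.0]]
wrist_force: [-0.0, -0.0, -1.5]
grip_width: 57.2
finger_force: 15.0
```

```bash
python3 look.py w6
```

```text
16.9 [452.1 292.8  80. ] cam [528.8 292.8 217.1]
[[-0.0, -0.96, -0.28], [-1.0, 0.0, 0.0], [-0.0, 0.28, -0.96]]
```

View pics/w6.png

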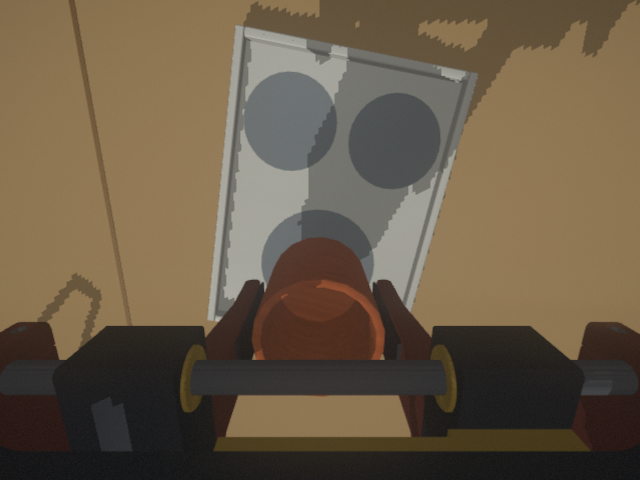

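The jar is held upright over the white tray's large disc. The small discs are at (290,121) and (395,141), and the large disc's visible sides run x 262–374 at row 262.

```bash
python3 - <<'E'
from h import *
c=dict(np.load('pics/w6.npz'));W=cloud(c)
a,b=ray(c,290,121,4),ray(c,395,141,4);print(a,b,np.linalg.norm(a-b))
m=(a+b)/2; yv=(a-b)/np.linalg.norm(a-b); xv=np.array([yv[1],-yv[0],0]); print('L from smalls',m-86*xv)
print('L disc edges',ray(c,262,262,4),ray(c,374,262,4),'far edge',ray(c,317,210,4))
print('jar',ray(c,319,336,96),W[283:290,319].round(1)[::3])
E
```

```text
[544.  309.8   4. ] [532.6 246.2   4. ] 64.61362085504884
L from smalls [453.64911792 293.17327132   4.        ]
L disc edges [454.8 330.8   4. ] [454.8 255.4   4. ] far edge [490.2 293.7   4. ]
jar [454.7 292.6  96. ] [[477.9 292.6  95.6]
 [476.2 292.6  94.7]
 [448.7 292.4  34.8]]
```

Request:
play_rows --plan "0 -0.5 10 0 50; 0 -0.5 18 0 50; 0 -0.5 24.5 0 50; 0 -0.5 24.5 0 50; 0 -0.5 24.5 0 50"

```text
time_s: 17.45
tool_pos: [451.1, 293.7, 54.5]
ee_rot: [[1.0, 0.0, -0.001], [0.0, -1.0, -0.0], [-0.001, 0.0, -1.0]]
wrist_force: [0.2, -0.1, -1.4]
grip_width: 57.1
finger_force: 15.0
```

Request:
play_rows --plan "1 0 0.8 0 50; 1 0 0.8 0 50; 1 0 0.8 0 50; 1 0 0.8 0 50; 1 0 0.8 0 75"

```text
time_s: 17.95
tool_pos: [452.5, 293.8, 54.5]
ee_rot: [[1.0, -0.0, 0.0], [-0.0, -1.0, 0.0], [0.0, -0.0, -1.0]]
wrist_force: [-0.6, -0.8, 0.4]
grip_width: 62.0
finger_force: 0.0
```

Request:
play_rows --plan "0 0 0 0 75; 0 0 0 0 75; 0 0 -10 0 75; 0 0 -40 0 75; 0 0 -75 0 75"

```text
time_s: 18.45
tool_pos: [451.6, 293.4, 129.9]
ee_rot: [[1.0, 0.0, -0.002], [0.0, -1.0, -0.001], [-0.002, 0.001, -1.0]]
wrist_force: [0.0, 0.6, 0.1]
grip_width: 75.1
finger_force: 0.0
```

Request:
play_rows --plan "18 36 0 0 65; 38 77 0 0 65; 58 118 0 0 65; 78 159 0 0 65; 98 200 0 0 65"

```text
time_s: 18.95
tool_pos: [551.1, 92.1, 130.4]
ee_rot: [[1.0, 0.0, 0.001], [0.0, -1.0, 0.0], [0.001, -0.0, -1.0]]
wrist_force: [1.1, 1.5, 0.6]
grip_width: 64.8
finger_force: 0.0
```

Request:
play_rows --plan "20 40 0 0 65; 40 80 0 0 65; 60 120 0 0 65; 78 150 10 0 65; 78 152 30 0 65"

```text
time_s: 19.45
tool_pos: [631.4, -64.9, 101.1]
ee_rot: [[1.0, -0.007, 0.005], [-0.007, -1.0, -0.003], [0.005, 0.003, -1.0]]
wrist_force: [-0.3, 0.3, -0.3]
grip_width: 64.9
finger_force: 0.0
```

Request:
play_rows --plan "0 0 10 0 65; 0 0 20 0 65; 0 0 20 0 65; 0 0 20 0 65; 0 0 20 0 65"

```text
time_s: 19.95
tool_pos: [628.8, -57.5, 80.3]
ee_rot: [[1.0, 0.001, 0.001], [0.001, -1.0, 0.0], [0.001, -0.0, -1.0]]
wrist_force: [0.4, -0.1, 0.3]
grip_width: 65.3
finger_force: 0.0
```

Request:
play_rows --plan "0 1.5 20 0 65; 0 1.5 38 0 65; 0 1.5 44 0 65; 0 1.5 44 0 30; 0 1.5 44 0 30" --force 12

```text
time_s: 20.45
tool_pos: [628.9, -59.6, 36.2]
ee_rot: [[1.0, 0.0, 0.001], [0.0, -1.0, 0.0], [0.001, -0.0, -1.0]]
wrist_force: [0.8, -0.4, -0.0]
grip_width: 52.5
finger_force: 0.0
```

Request:
play_rows --plan "0 0 0 0 30; 0 0 0 0 30; 0 0 0 0 30; 0 0 0 0 30; 0 0 0 0 30"

```text
time_s: 20.95
tool_pos: [628.9, -59.8, 36.2]
ee_rot: [[1.0, -0.0, 0.001], [-0.0, -1.0, -0.0], [0.001, 0.0, -1.0]]
wrist_force: [-0.9, 0.9, 5.7]
grip_width: 36.1
finger_force: 12.0
```

Request:
play_rows --plan "0 0 -25 0 30; -6 -20 -60 0 30; -18 -60 -80 0 30; -32 -104 -80 0 30; -46 -148 -80 0 30"

```text
time_s: 21.45
tool_pos: [582.2, 89.3, 116.3]
ee_rot: [[1.0, -0.001, 0.002], [-0.001, -1.0, 0.0], [0.002, -0.0, -1.0]]
wrist_force: [0.5, 0.6, -0.6]
grip_width: 35.5
finger_force: 12.0
```

Request:
play_rows --plan "-14 -44 0 0 30; -28 -88 0 0 30; -42 -132 0 0 30; -51 -158 10 0 30; -51 -158 30 0 30"

```text
time_s: 21.95
tool_pos: [529.8, 252.6, 86.6]
ee_rot: [[1.0, 0.007, 0.002], [0.007, -1.0, 0.004], [0.002, -0.004, -1.0]]
wrist_force: [0.3, 0.3, -1.3]
grip_width: 35.7
finger_force: 12.0
```

Request:
play_rows --plan "0 0 10 0 30; 0 0 10 0 30; 0 0 10 0 30; 0 0 10 0 30; 0 0 10 0 30"

```text
time_s: 22.45
tool_pos: [532.1, 245.8, 76.1]
ee_rot: [[1.0, -0.001, 0.001], [-0.001, -1.0, 0.0], [0.001, -0.0, -1.0]]
wrist_force: [0.8, -0.6, -0.4]
grip_width: 35.8
finger_force: 12.0
```

```bash
python3 look.py w7; python3 - <<'E'
from station import sensors
from h import *
s=sensors.get_state();print(s['tool_pos'],s['grip_width'],s['wrist_force'])
c=dict(np.load('pics/w7.npz'));W=cloud(c);t=s['tool_pos'];I=c['img'].astype(int)
m=(W[...,2]<t[2]+14)&(W[...,2]>t[2]-2)&(np.hypot(W[...,0]-t[0],W[...,1]-t[1])<21)&(I[...,0]>2*I[...,1]+20)
P=W[m];print(len(P),P.min(0),P.max(0),cv2.minEnclosingCircle(P[:,:2].astype(np.float32)))
E
```

```text
22.45 [532.1 245.8  76.1] cam [608.7 245.7 213.2]
[[-0.0, -0.96, -0.28], [-1.0, 0.0, 0.0], [-0.0, 0.28, -0.96]]
[531.95308135 245.88379268  75.99592067] 35.69713625209026 [-0.46747518  0.64025084 -0.28558524]
3881 [517.22960214 228.33968113  81.79676643] [549.03661179 263.01589998  86.29853605] ((531.52880859375, 245.80247497558594), 17.58515167236328)
```

View pics/w7.png

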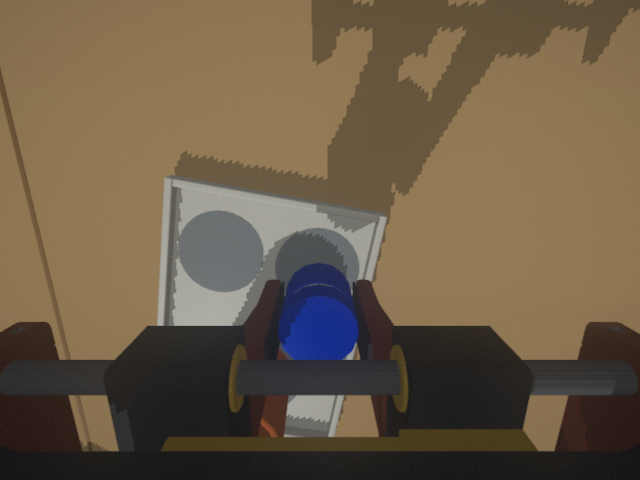

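Blue is held upright over the right-hand disc (317,268) and is centred to within a millimetre, so I lower it about 35.8 mm.

Request:
play_rows --plan "0 0 12 0 30; 0 0 24 0 30; 0 0 33 0 30; 0 0 35.8 0 30; 0 0 35.8 0 30"

```text
time_s: 23.0
tool_pos: [531.0, 245.9, 38.8]
ee_rot: [[1.0, -0.0, -0.001], [-0.0, -1.0, -0.001], [-0.001, 0.001, -1.0]]
wrist_force: [-0.7, -1.0, 2.7]
grip_width: 36.0
finger_force: 12.0
```

Request:
play_rows --plan "0 0 0 0 30; 0 0 0.2 0 30; 0 0 0.2 0 50; 0 0 0.2 0 50; 0 0 0.2 0 50"

```text
time_s: 23.5
tool_pos: [531.4, 246.3, 39.3]
ee_rot: [[1.0, -0.0, 0.0], [-0.0, -1.0, 0.0], [0.0, -0.0, -1.0]]
wrist_force: [-0.7, 0.8, 0.3]
grip_width: 50.3
finger_force: 0.0
```

Request:
play_rows --plan "0 0 -10 0 50; 0 0 -40 0 50; 0 0 -85 0 50; 0 20 -110 0 50; 0 60 -110 0 50"

```text
time_s: 24.0
tool_pos: [533.1, 190.2, 154.4]
ee_rot: [[1.0, 0.005, 0.008], [0.005, -1.0, 0.005], [0.008, -0.005, -1.0]]
wrist_force: [1.4, -0.0, -0.4]
grip_width: 50.4
finger_force: 0.0
```

Request:
play_rows --plan "-15 40 -40 0 50; -30 80 -80 0 50; -45 120 -100 0 50; -60 160 -100 0 50; -75 200 -100 0 50"

```text
time_s: 24.5
tool_pos: [456.1, -15.3, 251.7]
ee_rot: [[1.0, 0.0, 0.004], [0.0, -1.0, -0.0], [0.004, 0.0, -1.0]]
wrist_force: [0.3, -0.9, -0.5]
grip_width: 50.0
finger_force: 0.0
```

```bash
python3 - <<'E'
from station import vision
import cv2,numpy as np
a=vision.camera('scene');b=vision.camera('top')
np.savez('pics/scene8.npz',**a);np.savez('pics/top8.npz',**b)
cv2.imwrite('pics/f8.png',np.hstack([cv2.resize(a['img'],(400,300)),cv2.resize(b['img'],(400,300))]))
cv2.imwrite('pics/f8.png',np.vstack([np.hstack([cv2.resize(a['img'][150:310,90:330],(400,300)),cv2.resize(a['img'][160:320,400:560],(400,300))]),np.hstack([cv2.resize(b['img'],(400,300)),cv2.resize(b['img'][200:360,60:220],(400,300))])]))
E
```

```text
(no output)
```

View pics/f8.png

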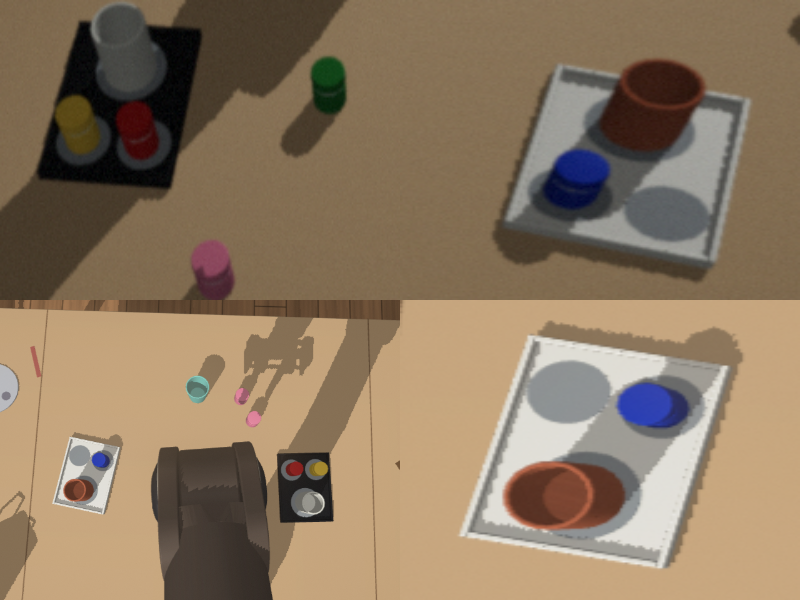

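All five stand upright on their discs, and the green pot and cup have not moved. I'll run one numeric check before handing in.

```bash
python3 - <<'E'
from h import *
D={'top':dict(jw=(436.4,-292.1),red=(520.6,-254.5),yel=(524.2,-319.3),jt=(452.1,291.9),blue=(530.8,244.5)),'scene':dict(jw=(438.9,-287.5),red=(522.7,-250.5),yel=(524.8,-315.8),jt=(451.4,294.7),blue=(530.9,247.4))}
px={'top':dict(jw=(497,324),red=(472,270),yel=(512,270),jt=(122,306),blue=(158,253)),'scene':dict(jw=(164,175),red=(172,210),yel=(136,207),jt=(660-0,0),blue=(632,0))}
px['scene']['jt']=(int(400+658-400-258+258*0.4) if 0 else int(400+250*.4+ .4*0),int(160+130*160/300)); px['scene']['blue']=(int(400+180*.4),int(160+170*160/300))
for n in D:
    W=cloud(dict(np.load(f'pics/{n}8.npz')))
    for k in D[n]:
        o=top_obj(W,*px[n][k],r=45 if k[0]=='j' else 22);print(n,k,o,np.round(o[:2]-D[n][k],1))
E
```

```text
top jw [ 437.6 -290.3   71.9   55.8] [1.2 1.8]
top red [ 522.4 -254.7   50.5   36. ] [ 1.8 -0.2]
top yel [ 523.8 -317.2   50.9   35.9] [-0.4  2.1]
top jt [452.1 292.2  71.6  56.4] [0.  0.3]
top blue [530.1 244.6  50.5  35.8] [-0.7  0.1]
scene jw [ 439.6 -288.5   70.1   57.3] [ 0.7 -1. ]
scene red [ 523.2 -253.4   49.3   37.1] [ 0.5 -2.9]
scene yel [ 524.3 -314.7   49.8   38. ] [-0.5  1.1]
scene jt [454.4 293.1  70.3  56. ] [ 3.  -1.6]
scene blue [530.2 245.   49.7  37. ] [-0.7 -2.4]
```

Every item is within about 2 mm of its disc's middle.

```bash
python3 -c "
from station import manip
print(manip.hand_in())"
```

```text
the job is handed in; nothing more can be done
None
```

Both painting kits are made up and handed in: all five items stand upright within about 3 mm of their discs' centres, the green pot and paper cup were left where they stood, and the arm finished at about 25 s of the 131 s allowed.

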